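Let down the parts bin's drop gate with its winged key

ROBOT

A 6-joint arm with a two-finger parallel gripper is mounted at the origin on the work surface. World frame = base frame: x ahead of the robot, y to its left, z up, the work surface at z = 0. Lengths are in m, angles in rad, forces in N, time in s.
With the tool pointing down it reaches from about 0.3 to 0.825 m from the base axis. Payload 5.4 kg.
Tool frame: the origin (TCP) lies between the finger pads; the fingertips stand arm.nose_length ahead of it and the grasp point (between the pads) lies 5 mm behind it (arm.nose_length is the distance from the TCP to the fingertips, in m); z points along the fingers, y is the line along which they close (so a half turn about z gives the same grasp; the last joint's range is limited). The gripper opens to 92 mm and grips with 3 to 60 N. Pads are 20 mm wide; open, the fingers measure 128 mm over their backs; the gripper's body (75 mm by 189 mm) begins 69 mm behind the grasp point.
Start: joints at [-1.4, 0.158, 1.597, -0, 1.386, -0.21], TCP at [0.214, -0.534, 0.229] pointing down, gripper open.
Joint ranges: [-2.91, 2.91], [-0.94, 2.29], [0.18, 2.7], [-1.29, 4.43], [0.17, 2.64], [-3, 3]. Speed limits (rad/s): [2.57, 2.57, 3.14, 3.14, 3.14, 3.14].

INTERFACE

Orientations are given as a unit quaternion [w, x, y, z].
In Python, from rig import arm gives the robot as it stands.
- The arm moves only by the shell command python3 -m jog 'ROWS'. ROWS is JSON, a list that holds one entry, the list of rows, each a list of 7 numbers: the opening in per cent of the stroke, from 0 (shut) to 100 (fully open), then the shift along the tool's x, y, z in mm, then the turn, a rotation vector about the tool's x, y, z in degrees. In form: [[[gripper, tx, ty, tz, rx, ry, rz], ...]]. A call has 1 to 8 rows; each row shifts and turns the commanded pose from where the row before left it, along the tool's axes as they then stand; what a row does not reach is not made up. A row lasts 1/8 s, in which the tool goes at most 62.5 mm and 10.7 degrees, less where a joint would pass 70% of its speed; a pose out of reach is approached as far as the arm can. A call is refused whole if a number of a shift passes 62.5 or a number of a turn 10.7, either way. A call with a gripper value outside its range is refused whole. The fingers move at their own pace and stop on an object; the grip force is fixed at half the most. Time passes only in rows, so rows that do not move let the fingers close. It gives the time, the measured TCP pose, the force, the opening and the grip force at its end, in the units of the state.
- arm.get_obs(): the state, without advancing time (a new reading comes with each control period).
- arm.capture(name): name is "scene" or "top" or "wrist"; returns a dict with "frame" (384x512x3 uint8, red, green, blue), "fov_y" (degrees; the focal length in pixels is half the picture's height over the tangent of half this angle, whatever the lens; pixels are square), "cx", "cy" (the principal point, pixels), "view" (4x4, takes a point from world to camera coordinates). Camera axes: x right, y up, looking along -z (the intrinsics and any distortion apply to the point x, -y, -z); pixel columns grow to the right and rows downward; lengths in m; the calibration is good to about 2 mm. A picture is of the moment at which its call begins. There is no depth.
- arm.job_done(): hands the job in; it is judged then, once.
Trained networks look in a picture, given as the dict that the camera call returned (one of the last four; its "shot" number tells which), for a name from the list of things; names that differ only in an ending like _2 or _b are one class to them, and where a whole thing is asked for, a point or a joint stands for the part that bears it (a point fixed in the world has none). Each returns a list of dicts, best first, with "conf" (0 to 1); they miss things now and then, are a little off and sometimes report something else, mostly with a low value. They report only what shows in the picture. A call takes as long as a camera call. They do not tell look-alikes from the thing itself.
- arm.regions_of(picture, query): "mask" (384x512 bool, what is visible of it) and "rect" ([left, top, width, height] in pixels, round what is visible of it).
The state is a dict: "time": time; "q": joint angles; "dq": joint speeds; "effort": joint torques, N m; "tool_pos": TCP position; "ee_rot": TCP orientation; "ft_force": force on the tool from outside, world axes, zero at the start; "moment": the same for the moment, N m; "width": finger opening in m; "finger_force": force on a finger pad.
Only numpy, scipy, OpenCV 4.12 (cv2) and the standard library are available. Lean on these libraries where they do the work, as an engineer would, in place of code of your own. Each camera call takes 0.05 s, during which the arm holds its last target. There are 200 camera calls.

TASK

Let down the drop gate of the wooden parts bin by turning the brass winged key that stands close beside the bin's wall clockwise, seen from above, as far as it goes, then let go of it. Work the gate by its key only: do not press against the bin or its gate, and leave the look-alike wing screw on the lapping clamp as it is.

Things in the scene. Friction and masses are not known exactly. Their poses are not given: they have to be found in the camera images.
- key_grip (a point): Grip point of the brass winged gate key, on its upright axis 64 mm above the bench; x along the wings, z up, turns with the key. Wing bar 60 mm long, 10 mm thick, 48 to 74 mm above the bench; lobes 12 to 30 mm out rise to 82 mm: pinch the thickness at the middle. Gear box below, top 30 mm high. Bin wall (70 mm high) 38 mm from the axis; small loose parts from 60 mm off.
- gate_key (a joint): Turn of the gate key, rad: 0 gate shut, wings along the bin's wall (its x axis); grows clockwise seen from above to a hard stop at 1.40, gate down (geared 1:1, gate falls forward with the key). Starts between 0 and 0.25. Friction about 0.06 N m; stays where it is left.
- bin: Fixed wooden parts bin, 210 (x) x 200 (y) mm, walls 10 mm thick, 70 mm high (back 85). Origin on the bench, mid width; walls run from x = -120 to +90 mm. x points to its back, y to its left, z up. Gate hinged low between the side walls at x = -70 mm, drops to -x. Gate key outside the left (+y) wall at x = -70, y = +138 mm.
- clamp_screw (a joint): Turn of the look-alike brass wing screw on the lapping clamp, a separate dark steel block (110 x 85 mm) holding an upright brass piston; rad, clockwise positive, 0 at the start. Leave it alone.
Mind the look-alikes: they are no part of the job. Leave any blue or green look-alike of the part that bears key_grip alone.

How it is judged:
By the outcome, as a careful person would: the job done as asked, in the order asked, and still so for the second after the job is handed in, with the robot touching nothing.
It also fails if it takes over 32 s, if anything falls off the work surface, if the arm or the gripper's body presses on something with over 40 N, if the wrist force passes 120 N, or if a joint passes its speed limit or range.

## Working session

There is one attempt and no reset: what is moved stays moved. The work goes in short steps, Python scripts to look and compute and a shell command to move; the robot and the scene stay as the last step left them, time stands still between calls to the robot, and variables do not carry over. Pictures are saved under pics/ and viewed, at most 10 in all, crops included, and the job is handed in when it is done.

```bash
mkdir -p pics; cat > h.py <<'E'
import numpy as np, cv2
from rig import arm
def shot(n,f=None):
    p=arm.capture(n)
    if f: cv2.imwrite('pics/'+f,p['frame'][:,:,::-1])
    return p
def K(p):
    f=192/np.tan(np.radians(p['fov_y'])/2); return np.array([[f,0,p['cx']],[0,f,p['cy']],[0,0,1]])
def ray(p,u,v):
    V=np.array(p['view']); k=K(p)
    d=np.array([(u-k[0,2])/k[0,0],-(v-k[1,2])/k[0,0],-1]); R=V[:3,:3]
    return -R.T@V[:3,3], R.T@d
def atz(p,u,v,z):
    o,d=ray(p,u,v); return o+d*(z-o[2])/d[2]
def proj(p,X):
    V=np.array(p['view']); c=V[:3,:3]@X+V[:3,3]; k=K(p)
    return k[0,2]+k[0,0]*c[0]/-c[2], k[1,2]+k[0,0]*c[1]/c[2]
E
python3 - <<'E'
from h import *
ims=[]
for n in ('top','scene'):
    p=shot(n); print(n,[k for k in p],p['fov_y'],p['cx'],p['cy'],p.get('dist'))
    ims.append(p['frame'])
    for q in ('key_grip','bin','clamp_screw'):
        for r in arm.regions_of(p,q)[:4]:
            l,t,w,h=r['rect']; print(q,round(r['conf'],2),r['rect'],atz(p,l+w/2,t+h/2,.07).round(3))
    cv2.imwrite(f'pics/{n}1.png',cv2.resize(p['frame'][:,:,::-1],(800,600)))
E
```

```text
top ['frame', 'fov_y', 'cx', 'cy', 'view', 'shot'] 52.9173938500635 255.52600647192924 185.90268438317597 None
key_grip 0.65 [118.1, 108.6, 18.4, 19.1] [0.659 0.393 0.07 ]
key_grip 0.51 [89.3, 155.6, 18.5, 23.6] [0.537 0.461 0.07 ]
key_grip 0.48 [175.6, 154.8, 8.0, 26.5] [0.536 0.263 0.07 ]
key_grip 0.45 [154.2, 234.4, 15.9, 18.8] [0.351 0.303 0.07 ]
bin 0.73 [187.2, 110.0, 98.5, 103.0] [0.553 0.124 0.07 ]
clamp_screw 0.69 [372.8, 153.8, 11.3, 20.6] [ 0.548 -0.226  0.07 ]
scene ['frame', 'fov_y', 'cx', 'cy', 'view', 'shot'] 43.19718270956213 262.3489969946049 193.87460515350094 None
key_grip 0.62 [325.1, 174.1, 7.8, 18.2] [0.536 0.266 0.07 ]
key_grip 0.58 [386.4, 156.9, 6.3, 21.2] [0.546 0.458 0.07 ]
bin 0.85 [241.8, 172.2, 91.4, 76.8] [0.589 0.113 0.07 ]
```

View pics/top1.png

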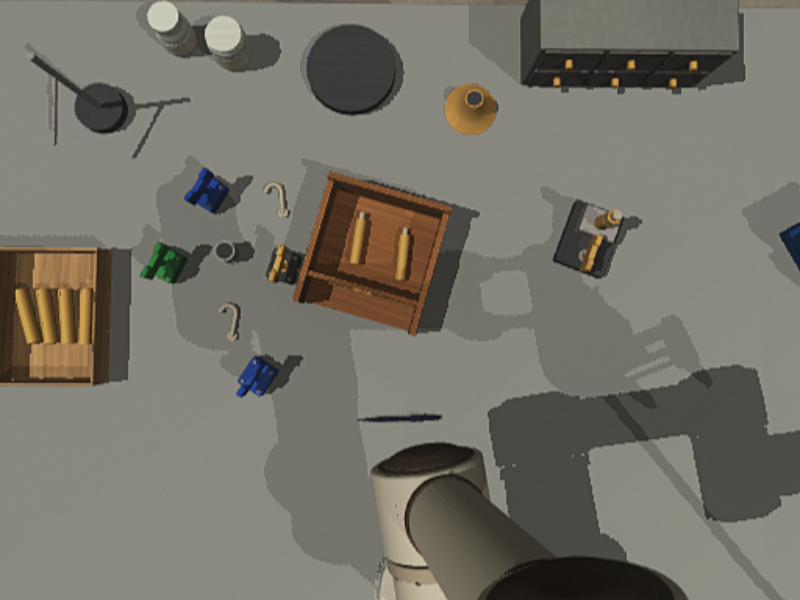

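View pics/scene1.png

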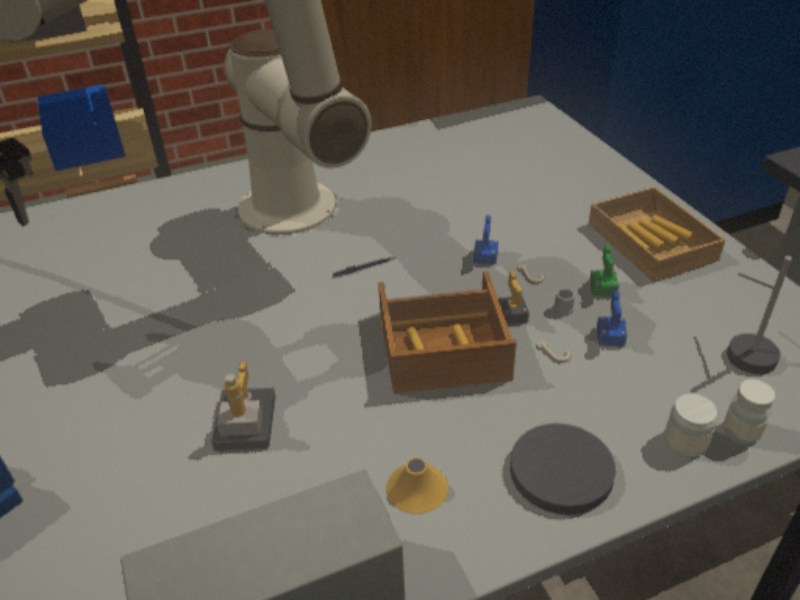

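The true brass key is the one beside the bin, at (283,263) in the 800-px top picture. The clamp look-alike is at (595,250), and the blue and green decoys are to the left. Next I work out the bin yaw and the approach.

```bash
python3 - <<'E'
from h import *
from scipy.spatial.transform import Rotation as R
p=shot('top'); s=512/800
FL,BL,FR,BR=[atz(p,u*s,v*s,z)[:2] for u,v,z in((297,300,.07),(330,174,.085),(415,333,.07),(451,208,.085))]
print(FL,BL,FR,BR)
x=(BL-FL)+(BR-FR); y=(FL-FR)+(BL-BR)
print('yaw',np.degrees(np.arctan2(x[1],x[0])),np.degrees(np.arctan2(-y[0],y[1])))
print(np.linalg.norm(BL-FL),np.linalg.norm(FL-FR))
a=np.arctan2(x[1],x[0]); c=(FL+FR+BL+BR)/4; M=np.array([[np.cos(a),-np.sin(a)],[np.sin(a),np.cos(a)]])
print('key from bin',c+M@[-.055,.138])
o=arm.get_obs(); r=R.from_quat(np.roll(o['ee_rot'],-1)); print(r.as_matrix().round(3),o['q'],o['width'],arm.nose_length,o['time'])
T=np.array([.53,.265,.2]); print('tool shift mm',(r.inv().apply(T-o['tool_pos'])*1000).round())
E
```

```text
[0.4772389  0.23655674] [0.67320235 0.18537396] [0.42634246 0.05190216] [ 0.62084959 -0.00320697]
yaw -15.227791024457298 -15.463191210794037
0.2025372881353946 0.19154050014223012
key from bin [0.53258612 0.26525733]
[[ 0.928  0.372  0.   ]
 [ 0.372 -0.928  0.   ]
 [ 0.    -0.    -1.   ]] [-1.40011697e+00  1.58459678e-01  1.59709220e+00  3.55503649e-05
  1.38620393e+00 -2.10097078e-01] 0.09169924890082497 0.014 0.45
tool shift mm [ 591. -624.   29.]
```

```bash
cat >> h.py <<'E'
from scipy.spatial.transform import Rotation as Ro
def plan(T,yaw,n):
    """rounded rows toward T (TCP) and tool-x yaw (deg), n rows"""
    o=arm.get_obs(); P=np.array(o['tool_pos']); r=Ro.from_quat(np.roll(o['ee_rot'],-1))
    m=r.as_matrix(); y0=np.degrees(np.arctan2(m[1,0],m[0,0])); d=(yaw-y0+180)%360-180
    tgt=Ro.from_matrix(np.diag([1,-1,-1])); tgt=Ro.from_euler('z',yaw,degrees=True)*tgt
    print('from',P.round(4),'yaw',y0.round(2),'turn',d.round(2))
    for i in range(n):
        s=np.round(r.inv().apply((np.array(T)-P)/(n-i))*1000,1)
        w=np.round(np.degrees((r.inv()*tgt).as_rotvec())/(n-i),1)
        print(list(s)+list(w)); P=P+r.apply(s/1000); r=r*Ro.from_rotvec(np.radians(w))
E
python3 -c "
from h import *
plan([.53,.265,.2],158,16)"
```

```text
from [ 0.2137 -0.5338  0.2285] yaw 21.82 turn 136.18
[np.float64(36.9), np.float64(-39.0), np.float64(1.8), np.float64(0.0), np.float64(-0.0), np.float64(-8.5)]
[np.float64(42.3), np.float64(-33.1), np.float64(1.8), np.float64(0.0), np.float64(-0.0), np.float64(-8.5)]
[np.float64(46.7), np.float64(-26.5), np.float64(1.8), np.float64(0.0), np.float64(-0.0), np.float64(-8.5)]
[np.float64(50.1), np.float64(-19.3), np.float64(1.8), np.float64(0.0), np.float64(-0.0), np.float64(-8.5)]
[np.float64(52.4), np.float64(-11.7), np.float64(1.8), np.float64(0.0), np.float64(-0.0), np.float64(-8.5)]
[np.float64(53.6), np.float64(-3.8), np.float64(1.8), np.float64(0.0), np.float64(-0.0), np.float64(-8.5)]
[np.float64(53.5), np.float64(4.1), np.float64(1.8), np.float64(0.0), np.float64(-0.0), np.float64(-8.5)]
[np.float64(52.3), np.float64(12.0), np.float64(1.8), np.float64(0.0), np.float64(-0.0), np.float64(-8.5)]
[np.float64(50.0), np.float64(19.6), np.float64(1.8), np.float64(0.0), np.float64(-0.0), np.float64(-8.5)]
[np.float64(46.5), np.float64(26.8), np.float64(1.8), np.float64(0.0), np.float64(-0.0), np.float64(-8.5)]
[np.float64(42.1), np.float64(33.4), np.float64(1.8), np.float64(0.0), np.float64(-0.0), np.float64(-8.5)]
[np.float64(36.7), np.float64(39.2), np.float64(1.8), np.float64(0.0), np.float64(-0.0), np.float64(-8.5)]
[np.float64(30.5), np.float64(44.2), np.float64(1.8), np.float64(0.0), np.float64(-0.0), np.float64(-8.5)]
[np.float64(23.6), np.float64(48.2), np.float64(1.8), np.float64(0.0), np.float64(-0.0), np.float64(-8.6)]
[np.float64(16.1), np.float64(51.2), np.float64(1.7), np.float64(0.0), np.float64(-0.0), np.float64(-8.5)]
[np.float64(8.4), np.float64(53.1), np.float64(1.8), np.float64(0.0), np.float64(-0.0), np.float64(-8.6)]
```

```bash
sed -i 's/print(list(s)+list(w))/print((s+0).tolist(),(w+0).tolist())/' h.py
python3 -m jog '[[[28,37,-39,2,0,0,-8.5],[28,42,-33,2,0,0,-8.5],[28,47,-26,2,0,0,-8.5],[28,50,-19,2,0,0,-8.5],[28,52,-12,2,0,0,-8.5],[28,54,-4,2,0,0,-8.5],[28,53,4,2,0,0,-8.5],[28,52,12,2,0,0,-8.5]]]'
python3 -m jog '[[[28,50,20,2,0,0,-8.5],[28,46,27,2,0,0,-8.5],[28,42,33,2,0,0,-8.5],[28,37,39,2,0,0,-8.5],[28,30,44,2,0,0,-8.5],[28,24,48,2,0,0,-8.5],[28,16,51,1,0,0,-8.5],[28,8,53,1,0,0,-8.5]]]'
python3 -m jog '[[[28,0,0,0,0,0,0]]]'
python3 - <<'E'
from h import *
p=shot('wrist','w1.png'); o=arm.get_obs(); print(o['tool_pos'],o['q'],o['width'])
V=np.array(p['view']); print('cam',(-V[:3,:3].T@V[:3,3]).round(3))
print(proj(p,np.array([.5326,.2653,.074])))
for r in arm.regions_of(p,'key_grip')[:4]:
    l,t,w,h=r['rect']; print(r['conf'],r['rect'],atz(p,l+w/2,t+h/2,.078).round(3))
E
```

```text
time: 1.45
tool_pos: [0.3721, -0.1341, 0.2129]
ee_rot: [0.001, 0.707, 0.708, 0.0]
ft_force: [1.3, -0.5, -0.7]
width: 0.0256
finger_force: 0.0
time: 2.45
tool_pos: [0.5304, 0.2642, 0.1987]
ee_rot: [0.0, 0.19, 0.982, -0.0]
ft_force: [0.0, -0.2, -0.2]
width: 0.0254
finger_force: 0.0
time: 2.58
tool_pos: [0.5301, 0.2651, 0.1978]
ee_rot: [-0.0, 0.19, 0.982, 0.0]
ft_force: [-0.5, -0.4, -0.5]
width: 0.0256
finger_force: 0.0
[0.52979494 0.26343643 0.19799961] [ 2.57516397e-01  2.25457792e-01  1.58152619e+00 -2.61141435e-04
  1.33561592e+00 -9.27728719e-01] 0.02576086396685009
cam [0.462 0.291 0.354]
(np.float64(255.68393934474392), np.float64(190.5664466398685))
0.8 [443.3, 70.8, 56.2, 74.1] [0.533 0.455 0.078]
0.59 [406.9, 220.8, 43.6, 62.1] [0.645 0.391 0.078]
0.58 [249.0, 156.5, 20.8, 74.5] [0.535 0.268 0.078]
0.47 [206.4, 1.8, 14.4, 8.0] [0.386 0.29  0.078]
```

View pics/w1.png

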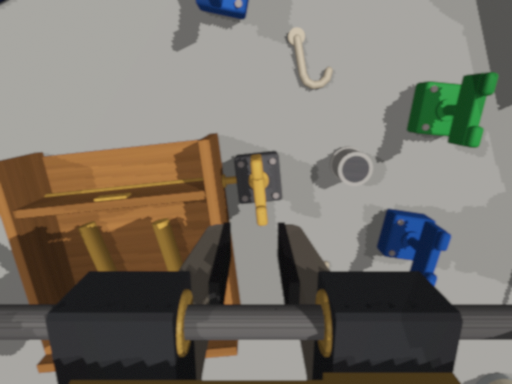

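The key stands beside the bin wall, wings from about (256,157) to (263,222). I'll zoom in to get its angle.

```bash
python3 - <<'E'
from h import *
p=shot('wrist'); f=p['frame'][140:240,210:310]
cv2.imwrite('pics/w2.png',cv2.resize(f[:,:,::-1],(600,600),interpolation=cv2.INTER_CUBIC))
np.save('p.npy',p,allow_pickle=True)
E
```

```text
(no output)
```

View pics/w2.png

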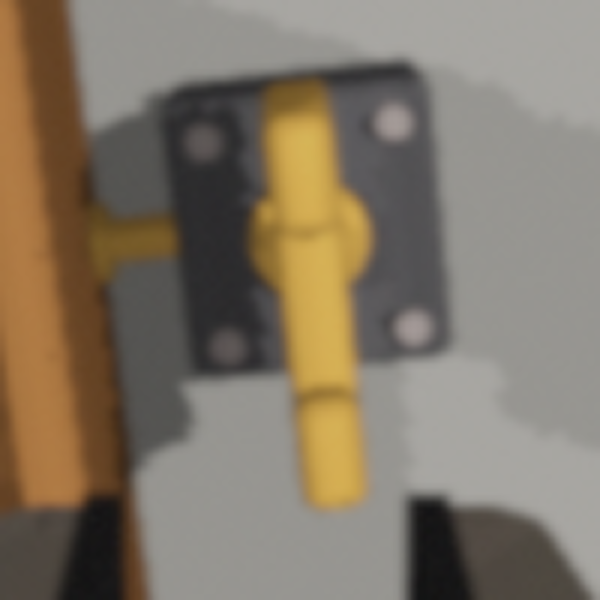

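```bash
python3 - <<'E'
from h import *
p=np.load('p.npy',allow_pickle=True).item()
g=lambda u,v,z:atz(p,u/6+210-.4,v/6+140-.4,z)[:2]
a=g(297,90,.08);b=g(334,490,.078);d=a-b
print(a,b,np.linalg.norm(d),'wing yaw',np.degrees(np.arctan2(d[1],d[0])))
print('mid',(a+b)/2,'hub',g(311,237,.046),g(311,237,.05),'box',np.mean([g(*c,.03) for c in((165,92),(420,65),(450,352),(190,377))],0))
q=g(165,92,.03)-g(190,377,.03);print('box yaw',np.degrees(np.arctan2(q[1],q[0])))
q=g(420,65,.03)-g(450,352,.03);print('box yaw',np.degrees(np.arctan2(q[1],q[0])))
plan([.534,.2665,.069],158,4)
E
```

```text
[0.50292537 0.27741412] [0.56088736 0.26004913] 0.06050730851431356 wing yaw 163.32215722012862
mid [0.53190637 0.26873162] hub [0.53083269 0.26918332] [0.52994207 0.26944172] box [0.53205721 0.26823163]
box yaw 162.05206380645132
box yaw 164.93800986100126
from [0.5297 0.2618 0.1985] yaw 157.76 turn 0.24
[-0.6, 1.5, 32.4] [0.0, 0.0, -0.1]
[-0.5, 1.5, 32.4] [0.0, 0.0, 0.0]
[-0.6, 1.5, 32.4] [0.0, 0.0, -0.1]
[-0.5, 1.5, 32.3] [0.0, 0.0, 0.0]
```

```bash

python3 -m jog '[[[26,0,5.4,0,0,0,-5.5],[26,0,0,40,0,0,0],[26,0,0,40,0,0,0],[26,0,0,10,0,0,0],[26,0,0,0,0,0,0]]]'
python3 - <<'E'
from h import *
p=shot('wrist','w3.png'); 
for i in range(4):
    o=arm.get_obs(); print(np.round(o['tool_pos'],4)); arm.capture('top')
p=shot('wrist')
cv2.imwrite('pics/w3.png',cv2.resize(p['frame'][:,:,::-1],(800,600)))
plan([.532,.2685,.062],163.5,1)
E
```

```text
time: 3.35
tool_pos: [0.532, 0.2667, 0.1091]
ee_rot: [-0.0, 0.146, 0.989, -0.0]
ft_force: [-0.1, -0.7, 0.8]
width: 0.0237
finger_force: 0.0
[0.5329 0.2671 0.1103]
[0.5333 0.2674 0.1108]
[0.5334 0.2676 0.1109]
[0.5333 0.2676 0.1107]
from [0.5328 0.2677 0.11  ] yaw 163.32 turn 0.18
[1.1, 0.5, 48.0] [0.1, 0.1, -0.2]
```

View pics/w3.png

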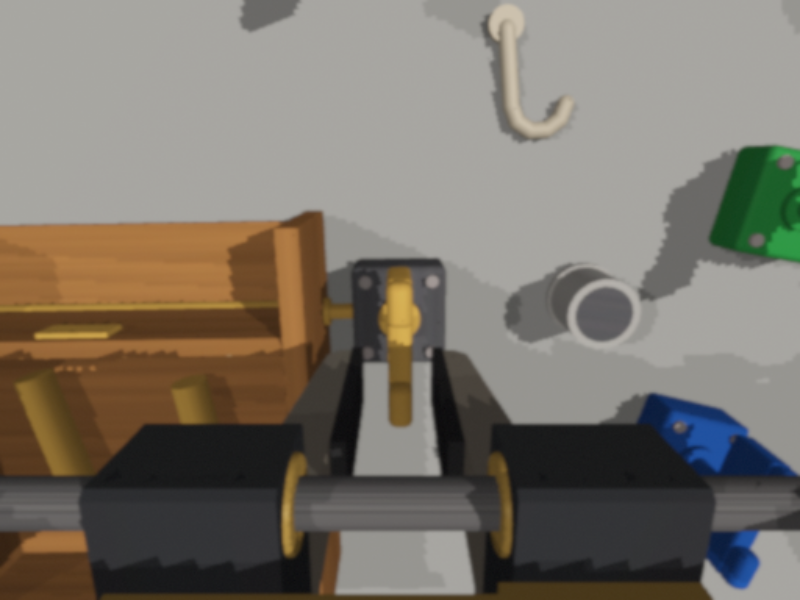

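The key is aligned with the tool and centred between the fingers at column 400, and the finger is clear of the wall. Now I descend and grip.

```bash

python3 -m jog '[[[26,1,0.3,24,0,0,0],[26,0,0,24,0,0,0],[26,0,0,0,0,0,0]]]'
python3 -m jog '[[[0,0,0,0,0,0,0],[0,0,0,0,0,0,0],[0,0,0,0,0,0,0]]]'
python3 -c "
from h import *
plan([.532,.2685,.062],163.5,1);o=arm.get_obs();print(o['q'],o['moment'],o['ft_force'])"
```

```text
time: 4.03
tool_pos: [0.5296, 0.2677, 0.0591]
ee_rot: [-0.002, 0.145, 0.989, -0.001]
ft_force: [-0.7, -0.3, -0.2]
width: 0.0237
finger_force: 0.0
time: 4.4
tool_pos: [0.5324, 0.269, 0.0622]
ee_rot: [0.002, 0.145, 0.989, 0.001]
ft_force: [1.0, 4.6, 1.7]
width: 0.0095
finger_force: 30.0
from [0.5324 0.269  0.0622] yaw 163.32 turn 0.18
[0.2, -0.6, 0.2] [0.2, 0.2, -0.2]
[ 2.64893262e-01  3.89250135e-01  1.66737007e+00  1.14094827e-03
  1.08120249e+00 -1.01530694e+00] [ 0.67153746 -0.3467887  -0.00966607] [0.97377209 4.57134899 1.69136165]
```

```bash

python3 -m jog '[[[0,0,0,0,0,0,8],[0,0,0,0,0,0,8],[0,0,0,0,0,0,8],[0,0,0,0,0,0,8],[0,0,0,0,0,0,8]]]'
python3 -c "
from h import *
plan([.532,.2685,.062],83.5,1);o=arm.get_obs();print(o['moment'],o['ft_force'])"
```

```text
time: 5.03
tool_pos: [0.533, 0.2698, 0.0622]
ee_rot: [0.001, 0.477, 0.879, 0.003]
ft_force: [4.4, 8.2, -1.3]
width: 0.0095
finger_force: 30.0
from [0.533  0.2698 0.0622] yaw 123.06 turn -39.56
[-0.5, -1.5, 0.2] [0.3, -0.1, 39.6]
[ 1.17126786 -0.67648179  0.09657236] [ 4.43409276  8.19019485 -1.27876171]
```

```bash

python3 -m jog '[[[0,0.3,0.5,0,0,0,8],[0,0,0,0,0,0,8],[0,0,0,0,0,0,8],[0,0,0,0,0,0,8]]]'
python3 -c "
from h import *
plan([.532,.2685,.062],83.5,1);o=arm.get_obs();print(o['moment'],o['ft_force'])"
python3 -m jog '[[[0,0,0,0,0,0,5],[0,0,0,0,0,0,3]]]'
python3 -c "
from h import *
plan([.532,.2685,.062],83.5,1);o=arm.get_obs();print(o['moment'],o['ft_force'])"
```

```text
time: 5.52
tool_pos: [0.5338, 0.27, 0.0622]
ee_rot: [0.001, 0.701, 0.714, 0.003]
ft_force: [7.2, 6.8, -1.9]
width: 0.0098
finger_force: 30.0
from [0.5338 0.27   0.0622] yaw 91.05 turn -7.55
[-1.5, -1.9, 0.2] [0.4, -0.2, 7.5]
[ 0.96710998 -0.94157349  0.04795642] [ 7.23323909  6.76793854 -1.8967704 ]
time: 5.78
tool_pos: [0.534, 0.27, 0.0622]
ee_rot: [0.001, 0.748, 0.664, 0.004]
ft_force: [6.7, 6.8, -2.8]
width: 0.0099
finger_force: 30.0
from [0.534  0.27   0.0622] yaw 83.2 turn 0.3
[-1.8, -1.9, 0.2] [0.4, -0.2, -0.3]
[ 1.06142524 -1.05821951  0.36350735] [ 6.73111049  6.76860638 -2.76821076]
```

The moment about z jumped from 0.05 to 0.36 N m, so the key is at or near the stop. I'll push a little further to confirm.

```bash

python3 -m jog '[[[0,0,0,0,0,0,2],[0,0,0,0,0,0,2],[0,0,0,0,0,0,0]]]'
python3 -c "
from h import *
plan([.532,.2685,.062],83.5,1);o=arm.get_obs();print(o['moment'],o['ft_force'])"
```

```text
time: 6.15
tool_pos: [0.5341, 0.27, 0.0623]
ee_rot: [0.001, 0.769, 0.639, 0.004]
ft_force: [6.7, 6.8, -3.8]
width: 0.0108
finger_force: 31.5
from [0.5341 0.27   0.0623] yaw 79.4 turn 4.1
[-1.9, -1.8, 0.2] [0.4, -0.2, -4.1]
[ 1.07211306 -1.14900122  0.7269438 ] [ 6.67214245  6.76126334 -3.821484  ]
```

```bash

python3 -m jog '[[[28,0,0,0,0,0,0],[28,0,0,0,0,0,0],[28,0,0,0,0,0,0]]]'
python3 -m jog '[[[28,0,0,-20,0,0,0],[28,0,0,-30,0,0,0],[28,0,0,-40,0,0,0],[28,0,0,-40,0,0,0],[28,0,0,0,0,0,0]]]'
python3 - <<'E'
from h import *
w=shot('wrist'); t=shot('top')
a=cv2.resize(w['frame'],(400,300)); b=cv2.resize(t['frame'][90:240,150:350],(400,300))
cv2.imwrite('pics/f1.png',cv2.resize(np.hstack([a,b]),(800,300))[:,:,::-1])
E
```

```text
time: 6.52
tool_pos: [0.531, 0.2682, 0.0604]
ee_rot: [-0.0, 0.77, 0.638, -0.0]
ft_force: [-0.6, -0.2, 0.9]
width: 0.026
finger_force: 0.0
time: 7.15
tool_pos: [0.5341, 0.2693, 0.1965]
ee_rot: [0.002, 0.77, 0.638, 0.004]
ft_force: [0.5, -0.1, -0.2]
width: 0.0258
finger_force: 0.0
```

View pics/f1.png

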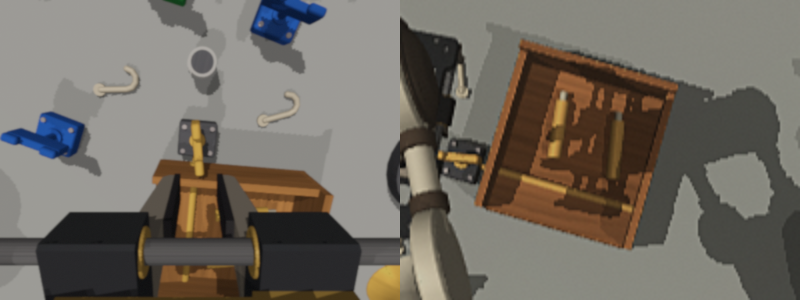

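The left view shows the key wings at (195,125)–(199,172), a yaw of about 84.5°, which is 80° from shut. The right view shows the gate lying down and the bin front open.

```bash
python3 -c "
from rig import arm
print(arm.job_done())"
```

```text
the job is handed in; nothing more can be done
None
```

The gate is down: I turned the brass key about 80° clockwise to its hard stop, let go of it, raised the gripper clear without touching the bin, gate or clamp screw, and handed the job in at about 7 s of the 32 s allowed.

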